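# Release the safety tab and open the sample case

### The job

Open the grey sample case: gently push the black safety tab aside, away from the latch, until you feel it come up against its end stop (do not pinch or force it), then swing the steel latch right up and raise the lid to about 45 degrees so that it stays open. Leave lid, latch and tab so, let go, and do not disturb the glassware and other things standing around.

Things in the scene. Friction and masses are not known exactly. Their poses are not given: they have to be found in the camera images.
- case: Grey sample case with aluminium corners, fast on the bench, front towards the robot; tub 170 (x) x 260 (y) x 75 mm high, with the 30 mm deep lid 105 mm. Origin: centre of the underside; z up, +x from front to back (to the lid's hinge), +y along the front to the robot's left. All 'case frame' points below are in mm from here, lid shut. On the lid are only the latch housing and the tab.
- housing_top (a point): Centre of the flat top of the dark steel latch housing on the lid, 68 (x) x 150 (y) x 20 mm high, at (-49, 10, 125) in the case frame. Inside it the tab blocks the latch. Its top is bare but for the tab: closed fingers can come down beside the tab on its -y side, where 60 mm are free.
- tab: Safety tab: black ribbed thumb piece standing up from a slot in the housing, 28 (x) x 12 (y) x 26 mm high. Origin: centre of its foot, level with the housing's top; at the start at (-45, 5, 125) in the case frame. It slides only along the case's +y (friction about 2.5 N) and stays where left. Push it on its -y side with closed fingers. More than 15 N on it breaks it, so never pinch it.
- slot_start (a point): The tab's locked place, (-45, 5, 125) in the case frame. The latch is free only when the tab is up against its end stop (or the last 1.5 mm before it). The stop is hidden in the housing, 8 to 36 mm from here along +y, different each time, and cannot be seen: feel for it. It is a stiff rubber buffer, about 6 N per mm, giving 6 mm at most.
- latch_pivot (a point): Pivot axis of the main latch (parallel to the case's y), carried by the lid, at (-105, 0, 113) in the case frame.
- latch_grip (a point): Centre of the latch's grip: a plain steel block 30 (x) x 26 (y) x 18 mm high that swivels freely on a pin (along the case's y) at the end of the latch lever, a round rod 10 mm thick which sticks out level over the case's front; 60 mm ahead of the pivot, at the start at (-165, 0, 113) in the case frame. Pinch it from above across its 26 mm: it keeps level while the lever swings.
- latch (a joint): Angle of the main latch against the lid, rad: 0 = down, locked, lever level; grows as the grip swings up and back over the lid, to its stop at 1.2. Friction holds it where left (about 1 N at the grip). With the tab not released it gives no more than about 0.1. When down, its hook holds the lid shut.
- lid_hinge (a point): Hinge axis of the lid (parallel to the case's y), at the back upper edge of the tub, (85, 0, 75) in the case frame.
- lid (a joint): Opening angle of the lid, rad: 0 = shut; grows as its front rises, to 1.2. The stiff hinge holds it where left; raising it takes about 5 to 9 N at the grip. With the latch up at its stop, pulling the grip further up and back about the lid's hinge raises the lid.
- amber_bottle: Bystander, not to be shifted: amber glass reagent bottle, 86 mm across, 190 tall, beside the case's right (-y) end. Origin: centre of its underside.
- beaker: Bystander, not to be shifted: glass beaker, 90 mm across, 120 tall, beside the case's left (+y) end. Origin: centre of its underside.
- small_beaker: Bystander, not to be shifted: small glass beaker, 56 mm across, 50 tall, near the case's front left corner. Origin: centre of its underside.
- spatula: Bystander, not to be shifted: steel spatula, 180 mm long, lying flat in front of the case to the right. Origin: centre of its underside.
- blue_cap_bottle: Bystander, not to be shifted: clear bottle with a blue cap, 86 mm across, 170 tall, to the right. Origin: centre of its underside.
- blue_cap_jar: Bystander, not to be shifted: clear jar with a blue cap, 80 mm across, 120 tall, to the left. Origin: centre of its underside.
- tube_rack: Bystander, not to be shifted: orange tube rack, 200 x 75 x 30 mm, to the far left. Origin: centre of its underside.

How it is judged:
By the outcome, as a careful person would: the job done as asked, in the order asked, and still so for the second after the job is handed in, with the robot touching nothing.
It also fails if it takes over 56 s, if anything falls off the work surface, if the arm or the gripper's body presses on something with over 40 N, if the wrist force passes 120 N, or if a joint passes its speed limit or range.

### The arm

A 7-joint arm with a two-finger parallel gripper is mounted at the origin on the work surface. World frame = base frame: x ahead of the robot, y to its left, z up, the work surface at z = 0. Lengths are in m, angles in rad, forces in N, time in s.
With the tool pointing down it reaches from about 0.4 to 0.85 m from the base axis. Payload 6.9 kg.
Tool frame: the origin (TCP) lies midway between the tips of the shut fingers; the grasp point (between the pads) lies behind it (ctrl.pinch_z is the z of the grasp point in the tool frame, in m); z points along the fingers, y is the line along which they close (so a half turn about z gives the same grasp; the last joint's range is limited). The gripper opens to 85 mm and grips with 20 to 120 N. Pads are 22 mm wide; open, the fingers measure 114 mm over their backs; the gripper's body (76 mm by 85 mm) begins 54 mm behind the grasp point. The pads swing forward as they close: fully open they stand 13 mm farther back than shut.
Start: joints at [-1.21, 0.507, -0.238, 1.5, 0.126, 1.149, -0.155], TCP at [0.158, 0.605, 0.231] pointing down, gripper open.
Joint ranges: [-3.08, 3.08], [-0.24, 2.05], [-1.43, 1.35], [0, 2.5], [-1.52, 4.66], [0.17, 1.96], [-2.89, 2.89]. Speed limits (rad/s): [2.39, 2.39, 3.14, 3.14, 3.14, 3.14, 3.14].

### API

Orientations are given as a unit quaternion [w, x, y, z].
In Python, from station import ctrl, get_state, vision, ticket, models gives the robot as it stands. Calls block until the motion is done:
- ctrl.movep(position, orientation): joint-space move of the TCP to a pose.
- ctrl.movel(position, frame=None, max_speed=0.15): straight line of the TCP; frame=None keeps the orientation; max_speed is the mean speed in m/s.
- ctrl.set_joints(angles): joint-space move.
- ctrl.ungrasp() and ctrl.close_gripper(force=None): open the fingers fully, or close them until they stop; force is the grip in N (None keeps the last).
- ctrl.pause(seconds).
- ctrl.ik(position, orientation): joint angles nearest the present ones, or None.
- get_state(): the state.
- vision.grab_frame(name): name is "scene" or "side" or "wrist"; returns (picture, depth): 384x512x3 uint8, blue, green, red; 384x512 float32, m along the optical axis (not along the pixel's ray), 0 where there is no reading.
- vision.camera_info(name): a dict with "mtx" (3x3 intrinsics, pixels), "dist_coeffs" ([k1, k2, p1, p2, k3] as OpenCV has them; the pictures are not rectified), "R" (3x3) and "t" (3): a world point X has camera coordinates R X + t; the wrist camera has in their place "hand_eye" (4x4, takes a point from camera to tool coordinates, whose origin is the TCP and whose axes are the flange's). Camera axes: x right, y down, z forward; pixel columns grow to the right and rows downward; lengths in m; the calibration is good to about 2 mm. A picture is of the moment at which its call begins: read the wrist's pose just before it. camera_info takes no time and is no camera call.
A pose or a line that the arm cannot do raises ctrl.Unreachable and nothing moves.
- ticket.close_job(): hands the job in; it is judged then, once.
Trained networks look in the newest picture that a camera, given by its name, has taken for a name from the list of things; names that differ only in an ending like _2 or _b are one class to them, and where a whole thing is asked for, a point or a joint stands for the part that bears it (a point fixed in the world has none). Each returns a list of dicts, best first, with "p" (0 to 1); they miss things now and then, are a little off and sometimes report something else, mostly with a low value. They report only what shows in the picture. A call takes as long as a camera call.
- models.recognise(camera, target): "point" ([column, row] in pixels, amid what is visible of it).
- models.masks_of(camera, target): "mask" (384x512 bool, what is visible of it) and "point" ([column, row] in pixels, amid what is visible of it).
The state is a dict: "time": time; "qpos": joint angles; "qd": joint speeds; "tau": joint torques, N m; "tcp_pos": TCP position; "eef_rot": TCP orientation; "contact_force": force on the tool from outside, world axes, zero at the start; "wrist_torque": the same for the moment, N m; "width": finger opening in m; "gripper_force": force on a finger pad.
Only numpy, scipy, OpenCV 4.12 (cv2) and the standard library are available. Lean on these libraries where they do the work, as an engineer would, in place of code of your own. Each camera call takes 0.05 s, during which the arm holds its last target. There are 200 camera calls.

## Working session

There is one attempt and no reset: what is moved stays moved. The work goes in short steps, each a Python script; the robot and the scene stay as the last script left them, time stands still between calls to the robot, and variables do not carry over. Pictures are saved under pics/ and viewed, at most 10 in all, crops included, and the job is handed in when it is done.

```bash
mkdir -p pics; ls; cat > h.py <<'E'
import numpy as np, cv2
from station import ctrl, get_state, vision, ticket, models
def pts(name, uv, depth, info=None):
    i=info or vision.camera_info(name); uv=np.atleast_2d(np.array(uv,float))
    K=np.array(i["mtx"]);d=np.array(i["dist_coeffs"])
    n=cv2.undistortPoints(uv.reshape(-1,1,2),K,d).reshape(-1,2)
    z=depth[uv[:,1].round().astype(int),uv[:,0].round().astype(int)]
    c=np.c_[n*z[:,None],z]
    return ((c-np.array(i["t"]).ravel())@np.array(i["R"]))[z>0]
E
python3 - <<'E'
from h import *
s=get_state();print(s)
print(ctrl.pinch_z)
ims=[]
for n in("scene","side"):
    im,d=vision.grab_frame(n);np.savez(f"{n}.npz",im=im,d=d);cv2.imwrite(f"pics/{n}.png",im)
    print(n,np.array(vision.camera_info(n)["R"]).round(3).tolist(),vision.camera_info(n)["t"])
    for t in("case","tab","latch_grip","housing_top"):
        for r in models.masks_of(n,t)[:2]:
            v,u=np.nonzero(r["mask"]);P=pts(n,np.c_[u,v],d)
            print(t,r["p"],r["point"],len(u),np.median(P,0).round(3),np.percentile(P,2,0).round(3),np.percentile(P,98,0).round(3))
            np.savez(f"m_{n}_{t}.npz",m=r["mask"]) if r is not None else 0
E
```

```text
pics
{'time': 0.0, 'qpos': array([-1.21051224,  0.50832545, -0.23752075,  1.5011199 ,  0.12572057,
        1.14889915, -0.15482117]), 'qd': array([ 0.00069869, -0.00016099, -0.00130229, -0.00116189, -0.0001361 ,
        0.00095433, -0.00010784]), 'tau': array([ 8.49904409e-04, -6.20602012e+01, -2.18678690e+00, -2.49663949e+01,
        1.25912845e-02,  1.17345998e-02, -1.94559522e-05]), 'tcp_pos': array([0.15748209, 0.60432261, 0.23044169]), 'eef_rot': array([-8.49538222e-05,  1.27047923e-01,  9.91896189e-01, -8.76094555e-04]), 'contact_force': array([ 0.04030347, -0.69232858,  0.698833  ]), 'wrist_torque': array([-0.00584043,  0.00103514, -0.01118657]), 'gripper_force': 0.0, 'width': 0.08545109062810116}
-0.0187
scene [[0.298, 0.954, -0.013], [0.78, -0.251, -0.573], [-0.55, 0.161, -0.82]] [-0.15452039 -0.39225505  1.52191022]
case 0.91 [280.7, 208.4] 7013 [0.645 0.052 0.105] [ 0.505 -0.072  0.01 ] [0.708 0.18  0.128]
case 0.73 [99.5, 213.5] 1359 [ 0.516 -0.436  0.107] [ 0.475 -0.477  0.01 ] [ 0.533 -0.403  0.171]
tab 0.37 [278.1, 175.0] 51 [0.58  0.063 0.149] [0.565 0.058 0.135] [0.589 0.07  0.154]
latch_grip 0.49 [267.2, 155.0] 223 [0.469 0.064 0.118] [ 0.343  0.05  -0.003] [0.531 0.114 0.124]
housing_top 0.82 [278.3, 199.2] 5786 [0.627 0.055 0.106] [ 0.499 -0.067  0.08 ] [0.707 0.183 0.128]
side [[0.921, -0.39, 0.004], [-0.231, -0.555, -0.799], [0.314, 0.735, -0.601]] [-0.52881112  0.2409511   1.11017239]
case 0.89 [255.6, 196.5] 3406 [0.58  0.017 0.105] [ 0.465 -0.073  0.001] [0.703 0.189 0.131]
tab 0.41 [211.0, 177.8] 195 [0.509 0.258 0.034] [0.485 0.245 0.004] [0.534 0.299 0.052]
latch_grip 0.74 [219.0, 193.9] 178 [0.488 0.06  0.118] [0.44  0.05  0.011] [0.534 0.179 0.125]
housing_top 0.9 [256.4, 192.2] 2664 [0.593 0.036 0.106] [ 0.459 -0.071  0.072] [0.702 0.186 0.132]
```

```bash
python3 - <<'E'
from h import *
for n in("scene","side"):
    f=np.load(n+".npz");d=f["d"]
    v,u=np.mgrid[0:384,0:512];uv=np.c_[u.ravel(),v.ravel()];uv=uv[d.ravel()>0];P=pts(n,uv,d)
    c=np.linalg.norm(P[:,:2]-[.62,.055],axis=1)<.2
    for nm,lo,hi in(("lid",.098,.111),("hous",.121,.130),("tab",.139,.156)):
        k=c&(P[:,2]>lo)&(P[:,2]<hi)
        m=np.zeros((384,512),np.uint8);m[uv[k][:,1],uv[k][:,0]]=1
        if nm!="tab":
            m=cv2.morphologyEx(m,cv2.MORPH_OPEN,np.ones((2,2)))
        if nm=="lid":   # join housing
            pass
        nn,lab,st,ce=cv2.connectedComponentsWithStats(m)
        for j in np.argsort(-st[1:,4])[:3]+1:
            if st[j,4]<15: continue
            vv,uu=np.nonzero(lab==j);Q=pts(n,np.c_[uu,vv],d)
            print(n,nm,st[j,4],ce[j].round(),cv2.minAreaRect(Q[:,:2].astype(np.float32)*1000),Q.mean(0).round(4))
a,b=cv2.imread("pics/scene.png"),cv2.imread("pics/side.png")
w=np.hstack([cv2.resize(x,(800,600)) for x in(a,b)])
cv2.imwrite("pics/scene_big.png",w[:,:800]);cv2.imwrite("pics/side_crop.png",cv2.resize(b[90:330,90:410],(800,600)))
E
```

```text
scene lid 3925 [283. 204.] ((588.8466796875, 82.12491607666016), (305.948486328125, 237.46888732910156), 88.26338958740234) [0.6425 0.0532 0.1039]
scene lid 15 [348. 184.] ((634.11083984375, 250.90924072265625), (18.00954818725586, 2.899667263031006), 30.55066680908203) [0.6345 0.2509 0.1023]
scene lid 15 [215. 215.] ((610.6500244140625, -131.91433715820312), (1.9300105571746826, 23.290611267089844), 48.656776428222656) [ 0.6117 -0.1325  0.0946]
scene hous 1014 [281. 180.] ((560.8639526367188, 75.15620422363281), (158.79627990722656, 92.28865814208984), 88.34613800048828) [0.5765 0.0698 0.1246]
scene hous 31 [214. 207.] ((563.0980834960938, -121.13712310791016), (11.976396560668945, 114.34719848632812), 74.1237564086914) [ 0.6024 -0.1322  0.1173]
scene hous 28 [267. 149.] ((415.05633544921875, 83.15946197509766), (21.523244857788086, 105.79476165771484), 67.74031066894531) [0.4501 0.0711 0.1126]
scene tab 55 [280. 175.] ((576.0176391601562, 64.038330078125), (12.232721328735352, 30.623626708984375), 86.88998413085938) [0.5776 0.0637 0.1485]
scene tab 20 [209. 199.] ((588.2061157226562, -138.55630493164062), (5.277211666107178, 31.297197341918945), 77.34309387207031) [ 0.5901 -0.1397  0.1436]
side lid 1523 [265. 191.] ((652.0401611328125, 73.30470275878906), (480.95941162109375, 243.54562377929688), 88.39958190917969) [0.6326 0.0289 0.1057]
side hous 434 [245. 186.] ((576.0629272460938, 75.47331237792969), (162.9049835205078, 79.79143524169922), 88.29824829101562) [0.5676 0.0553 0.1253]
side hous 31 [214. 193.] ((456.9827880859375, 58.26313781738281), (30.439258575439453, 16.62128448486328), 4.169303894042969) [0.4569 0.058  0.1215]
side tab 39 [245. 179.] ((573.9979248046875, 66.10457611083984), (18.676513671875, 28.406827926635742), 80.1342544555664) [0.5733 0.0637 0.1474]
```

View pics/scene_big.png

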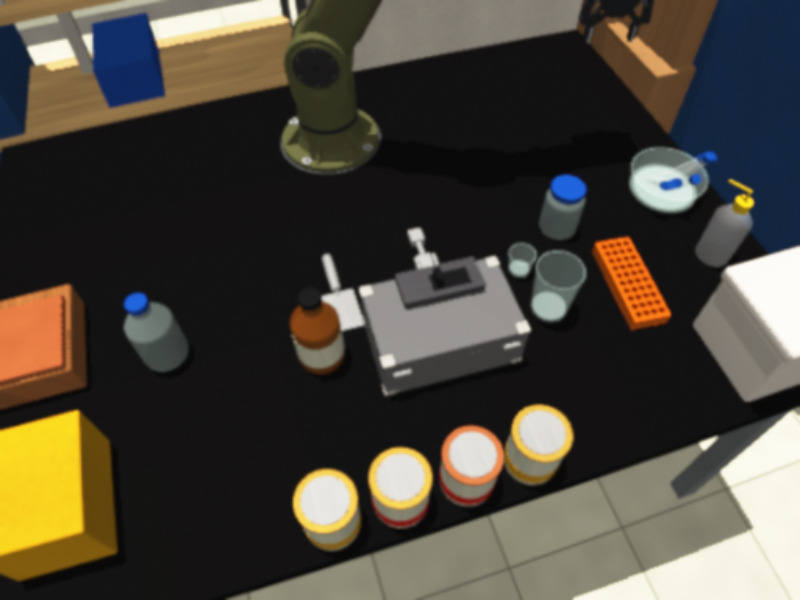

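View pics/side_crop.png

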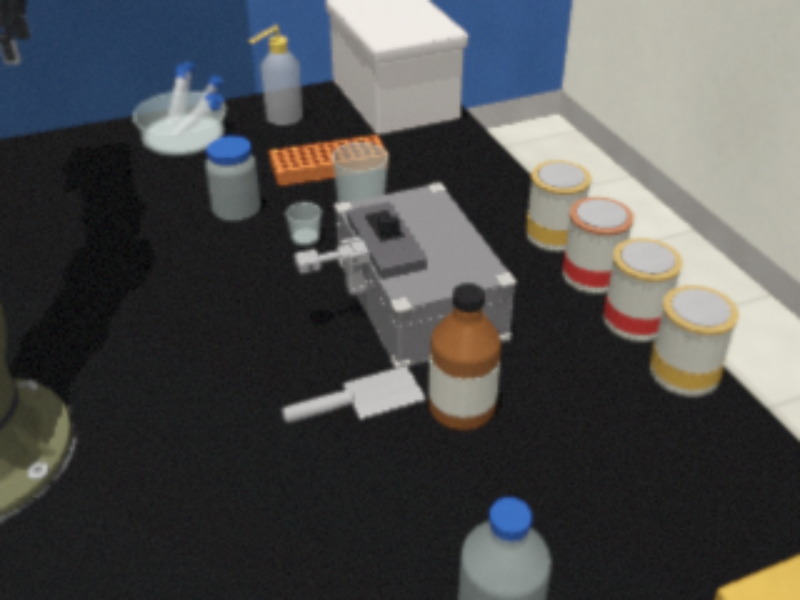

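The two pictures agree on the layout. In the scene crop the tab is at about (440,275) and the grip at (416,235). In the side crop the grip is at (307,260), and the beakers and bottle are clear of my work area. The case origin is about (0.622, 0.058) with yaw about -1.7°. Next I'll refine this with the wrist camera from above.

```bash
cat >> h.py <<'E'
from scipy.spatial.transform import Rotation as Ro
def quat(yaw,half=0):
    r=Ro.from_euler("z",yaw+np.pi*half)*Ro.from_quat([1,0,0,0]); q=r.as_quat(); return [q[3],q[0],q[1],q[2]]
def wrist():
    s=get_state(); im,d=vision.grab_frame("wrist"); i=dict(vision.camera_info("wrist"))
    q=s["eef_rot"];R=Ro.from_quat([q[1],q[2],q[3],q[0]]).as_matrix()
    T=np.eye(4);T[:3,:3]=R;T[:3,3]=s["tcp_pos"];M=np.linalg.inv(T@np.array(i["hand_eye"]))
    i["R"]=M[:3,:3];i["t"]=M[:3,3];return im,d,i
E
python3 - <<'E'
from h import *
print(np.array(vision.camera_info("wrist")["hand_eye"]).round(3).tolist())
for h in(0,1):
    q=quat(np.radians(-1.7),h)
    for p in([.5,.06,.33],[.577,.035,.14],[.457,.062,.095],[.5,.062,.15],[.62,.06,.28]):
        j=ctrl.ik(p,q);print(h,p,None if j is None else np.round(j,2))
E
```

```text
[[0.002, -0.945, -0.328, 0.086], [1.0, 0.002, -0.0, 0.0], [0.001, -0.328, 0.945, -0.143], [0.0, 0.0, 0.0, 1.0]]
0 [0.5, 0.06, 0.33] [-0.63  0.28  0.63  1.64 -0.17  1.27 -1.57]
0 [0.577, 0.035, 0.14] [-0.45  0.58  0.56  1.76 -0.37  0.91 -1.33]
0 [0.457, 0.062, 0.095] [-0.54  0.48  0.51  2.11 -0.39  0.64 -1.36]
0 [0.5, 0.062, 0.15] [-0.56  0.46  0.57  1.94 -0.33  0.83 -1.41]
0 [0.62, 0.06, 0.28] [-0.47  0.52  0.58  1.43 -0.29  1.28 -1.47]
1 [0.5, 0.06, 0.33] [-0.26  0.24  0.12  1.64 -0.03  1.26  1.41]
1 [0.577, 0.035, 0.14] [-0.06  0.52 -0.07  1.76  0.04  0.87  1.4 ]
1 [0.457, 0.062, 0.095] [-0.11  0.43 -0.11  2.1   0.08  0.61  1.27]
1 [0.5, 0.062, 0.15] [-0.13  0.41 -0.06  1.93  0.03  0.8   1.33]
1 [0.62, 0.06, 0.28] [-0.14  0.47  0.01  1.43 -0.    1.25  1.41]
```

```bash
python3 - <<'E'
from h import *
ctrl.movep([.50,.058,.33],quat(np.radians(-1.7),1))
im,d,i=wrist();cv2.imwrite("pics/w1.png",im);np.savez("w1.npz",im=im,d=d,R=i["R"],t=i["t"])
print(get_state()["time"],get_state()["tcp_pos"],get_state()["contact_force"])
v,u=np.mgrid[0:384,0:512];uv=np.c_[u.ravel(),v.ravel()];uv=uv[d.ravel()>0];P=pts("wrist",uv,d,i)
for nm,lo,hi in(("lid",.099,.111),("hous",.120,.131),("tab",.140,.156)):
    k=(P[:,2]>lo)&(P[:,2]<hi)
    m=np.zeros((384,512),np.uint8);m[uv[k][:,1],uv[k][:,0]]=1;m=cv2.morphologyEx(m,cv2.MORPH_OPEN,np.ones((3,3)))
    nn,lab,st,ce=cv2.connectedComponentsWithStats(m)
    for j in np.argsort(-st[1:,4])[:3]+1:
        vv,uu=np.nonzero(lab==j);Q=pts("wrist",np.c_[uu,vv],d,i)
        print(nm,st[j],cv2.minAreaRect(Q[:,:2].astype(np.float32)*1000),Q.mean(0).round(4))
E
```

```text
2.875 [0.49996117 0.05899711 0.32980023] [0.17854617 0.2574657  0.12759138]
lid [  169   185   187   103 11887] ((619.7312622070312, 60.059486389160156), (262.66851806640625, 171.419189453125), 88.25740051269531) [0.6277 0.0531 0.1057]
lid [398 218  47  41 349] ((630.577392578125, 307.6906433105469), (36.30683135986328, 81.990234375), 46.60328674316406) [0.6357 0.3132 0.1052]
lid [490  81  18  41 243] ((427.7669372558594, 369.7760009765625), (15.136860847473145, 50.19757080078125), 89.20298767089844) [0.4266 0.3682 0.1042]
hous [ 215  171  112   67 5119] ((556.3312377929688, 72.76141357421875), (150.2763214111328, 96.17362213134766), 88.53560638427734) [0.5646 0.0719 0.1256]
hous [ 79 199  55  51 625] ((573.2174682617188, -148.69357299804688), (82.57695007324219, 50.570404052734375), 36.58580780029297) [ 0.566  -0.1425  0.1256]
hous [253 118  21  24 484] ((455.1233215332031, 65.77787017822266), (25.2850399017334, 28.53693389892578), 88.1435317993164) [0.4549 0.0661 0.1227]
tab [ 77 213  42  38 724] ((577.4472045898438, -154.7757110595703), (56.02751541137695, 40.919410705566406), 41.14818572998047) [ 0.5735 -0.1498  0.1474]
tab [262 214  10  23 225] ((574.9773559570312, 67.25457763671875), (11.801959991455078, 28.179494857788086), 88.78028106689453) [0.5728 0.0672 0.1505]
```

View pics/w1.png

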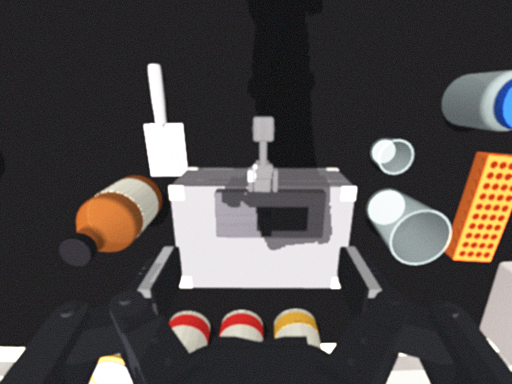

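The wrist picture shows the case square on: the tab is near (267,225), the grip near (263,130), and the bottle and beakers are well clear. The measured lid, tab and grip all match one case pose within 1 mm. Next I'll push the tab.

```bash
cat >> h.py <<'E'
YAW=np.radians(-1.72);O=np.array([.6200,.0605,0]);RZ=Ro.from_euler("z",YAW)
Q=quat(YAW,1)
def cf(x,y,z): return O+RZ.apply(np.array([x,y,z])/1000)
def inv(p): return RZ.inv().apply(np.array(p)-O)*1000
def fc(n=1):
    f=[]
    for _ in range(n):
        f.append(RZ.inv().apply(get_state()["contact_force"]))
        if n>1: ctrl.pause(.02)
    return np.mean(f,0)
E
python3 - <<'E'
from h import *
ctrl.close_gripper(20)
ctrl.movep(cf(-45,-26,180),Q)
ctrl.movel(cf(-45,-26,131),max_speed=.1)
s=get_state();f0=fc(5);print(s["time"],s["width"],inv(s["tcp_pos"]).round(1),f0.round(2))
y=-26
while y<32:
    y+=1
    ctrl.movel(cf(-45,y,131),max_speed=.02)
    F=fc(3)-f0;s=get_state()
    print(y,inv(s["tcp_pos"])[1].round(2),F.round(2),round(s["time"],2))
    if F[1]<-5.5: break
    if s["time"]>22: break
E
```

```text
5.0 -9.683689460324461e-05 [-44.5 -25.8 132. ] [ 0.06 -0.04  0.2 ]
-25 -24.94 [ 0.15 -0.25 -0.6 ] 5.38
-24 -23.94 [ 0.1   0.26 -0.06] 5.68
-23 -22.93 [-0.13  0.39 -0.26] 5.98
-22 -21.96 [-0.18 -0.53 -0.2 ] 6.28
-21 -20.96 [-0.19 -0.02 -0.24] 6.58
-20 -19.94 [ 0.08 -0.11 -0.17] 6.88
-19 -18.95 [-0.31  0.11  0.28] 7.18
-18 -17.95 [-0.24  0.1   0.08] 7.48
-17 -16.95 [-0.38 -0.19 -0.18] 7.78
-16 -15.94 [-0.21 -0.44 -0.75] 8.08
-15 -15.23 [ 0.12 -0.92 -0.22] 8.38
-14 -14.37 [ 0.48 -2.6   0.2 ] 8.68
-13 -12.99 [-0.22 -2.25 -0.07] 8.98
-12 -11.81 [ 0.22 -2.09 -0.13] 9.28
-11 -10.84 [ 0.23 -2.09 -0.28] 9.58
-10 -9.86 [ 0.29 -2.13 -0.64] 9.88
-9 -8.88 [ 0.27 -1.93 -0.25] 10.18
-8 -7.91 [-0.12 -1.57  0.19] 10.48
-7 -6.89 [ 0.95 -1.76  0.07] 10.78
-6 -5.9 [ 0.72 -1.94 -0.38] 11.08
-5 -4.87 [ 0.79 -2.4  -0.04] 11.38
-4 -3.87 [ 0.37 -2.29 -0.57] 11.68
-3 -2.89 [ 0.81 -1.86  0.1 ] 11.98
-2 -1.88 [ 1.07 -1.96 -0.4 ] 12.28
-1 -0.88 [ 0.77 -1.85  0.29] 12.58
0 0.13 [ 1.   -1.75  0.2 ] 12.88
1 1.11 [ 0.34 -1.55  0.1 ] 13.18
2 2.13 [ 0.75 -1.55  0.23] 13.48
3 3.11 [ 0.58 -2.08  0.38] 13.78
4 4.11 [ 1.53 -2.27 -0.66] 14.08
5 5.11 [ 1.45 -1.82 -0.27] 14.38
6 6.12 [ 1.28 -1.4  -0.06] 14.68
7 6.72 [ 0.92 -3.51 -0.28] 14.98
8 7.21 [ 1.26 -5.88  0.94] 15.28
```

The end stop is clear: force jumped from about 2 N to 5.9 N after roughly 22 mm of travel. I'll back off, check the tab's position and grip the latch.

```bash
python3 - <<'E'
from h import *
ctrl.movel(cf(-45,-8,131),max_speed=.1)
ctrl.movel(cf(-45,-8,190),max_speed=.2)
ctrl.movep(cf(-165,0,190),Q)
ctrl.ungrasp()
im,d,i=wrist();cv2.imwrite("pics/w2.png",im)
v,u=np.mgrid[0:384,0:512];uv=np.c_[u.ravel(),v.ravel()];uv=uv[d.ravel()>0];P=np.array([inv(p) for p in pts("wrist",uv,d,i)])
k=(P[:,2]>138)&(P[:,2]<158)&(abs(P[:,0]+45)<25)&(abs(P[:,1]-10)<70);print("tab",k.sum(),np.median(P[k],0) if k.any() else 0)
k=(P[:,2]>115)&(P[:,2]<130)&(abs(P[:,0]+165)<20)&(abs(P[:,1])<30);print("grip",k.sum(),np.percentile(P[k],[2,50,98],axis=0).round(1).tolist() if k.any() else 0)
ctrl.movel(cf(-165,0,93),max_speed=.12)
f0=fc(5)
ctrl.close_gripper(60)
s=get_state();print(s["time"],s["width"],s["gripper_force"],inv(s["tcp_pos"]).round(1),f0.round(2),fc(5).round(2))
E
```

```text
tab 224 [-58.63366443  26.06268455 146.10375553]
grip 1174 [[-179.9, -11.9, 116.5], [-166.5, 0.6, 122.6], [-147.0, 13.1, 124.1]]
19.0333 0.025283644847699606 62.95645594596863 [-165.    -0.3   93.1] [0.13 0.08 0.03] [-0.4  -1.41  3.03]
```

View pics/w2.png

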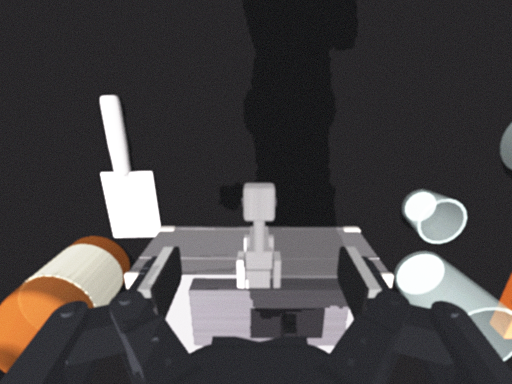

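The view shows the tab displaced to about (288,322), y≈26 mm in the case frame, and the grip between the fingers at (260,202). Width is 25 mm and force 63 N, so the grip is held. Next I'll swing the latch.

```bash
python3 - <<'E'
from h import *
for a in np.r_[np.arange(.1,1.15,.1),1.16,1.2]:
    ctrl.movel(cf(-105-60*np.cos(a),0,93+60*np.sin(a)),max_speed=.06)
    F=fc(2);s=get_state();p=inv(s["tcp_pos"])
    print(round(a,2),p.round(1),F.round(1),round(np.arctan2(p[2]-93,-105-p[0]),3),round(s["time"],2))
    if np.linalg.norm(F)>20: print("ABORT");break
E
```

```text
0.1 [-164.7   -0.2   99.1] [-0.1 -2.1  1. ] 0.102 19.4
0.2 [-163.9   -0.2  105. ] [-0.3 -1.9  0.4] 0.201 19.68
0.3 [-162.4   -0.2  110.8] [-0.5 -3.2  0.7] 0.301 19.97
0.4 [-1.603e+02 -1.000e-01  1.164e+02] [-1.3 -3.6  1.9] 0.401 20.25
0.5 [-1.578e+02 -1.000e-01  1.219e+02] [-2.4 -3.6  2.5] 0.501 20.53
0.6 [-1.546e+02 -1.000e-01  1.270e+02] [-2.8 -4.1  2.7] 0.601 20.82
0.7 [-1.509e+02 -1.000e-01  1.319e+02] [-2.7 -4.3  3.7] 0.704 21.1
0.8 [-1.465e+02 -1.000e-01  1.366e+02] [-3.1 -5.3  4.4] 0.811 21.38
0.9 [-141.6   -0.2  140.8] [-3.4 -4.3  5.6] 0.916 21.67
1.0 [-136.4   -0.2  144.4] [-3.2 -5.4  6.1] 1.022 21.95
1.1 [-130.9   -0.2  147.4] [-1.4 -4.8  5.9] 1.126 22.23
1.16 [-127.8   -0.2  148.8] [-1.7 -4.7  5. ] 1.182 22.52
1.2 [-126.6   -0.2  149.3] [-3.7 -4.3  3.3] 1.204 22.8
```

```bash
python3 - <<'E'
from h import *
a=1.21;r=np.array([-190-60*np.cos(a),38+60*np.sin(a)])
for t in np.r_[np.arange(.04,.77,.06),.79]:
    x=r[0]*np.cos(t)+r[1]*np.sin(t);z=-r[0]*np.sin(t)+r[1]*np.cos(t)
    ctrl.movel(cf(85+x,0,75+z-20),max_speed=.08)
    F=fc(2);s=get_state();p=inv(s["tcp_pos"])
    print(round(t,2),p.round(1),F.round(1),round(np.arctan2(p[2]-55,85-p[0])-np.arctan2(r[1],-r[0]),3),round(s["width"],4),round(s["time"],2))
    if np.linalg.norm(F)>40: print("ABORT");break
im,d=vision.grab_frame("side");cv2.imwrite("pics/s3.png",cv2.resize(im[60:300,90:410],(800,600)))
E
```

```text
0.04 [-122.5   -0.2  157.9] [-4.5 -4.1  4.5] 0.041 0.0247 23.11
0.1 [-115.7   -0.3  170.4] [-5.  -4.8  4.3] 0.103 0.0249 23.47
0.16 [-108.3   -0.3  182.5] [-5.6 -4.   5.5] 0.164 0.0251 23.82
0.22 [-100.2   -0.3  194. ] [-4.8 -4.7  5.3] 0.225 0.0251 24.18
0.28 [-91.5  -0.3 205. ] [-4.1 -4.3  5.5] 0.285 0.025 24.54
0.34 [-82.1  -0.3 215.3] [-4.  -4.7  4.8] 0.345 0.025 24.9
0.4 [-72.3  -0.4 225.1] [-3.8 -5.1  4.4] 0.405 0.0253 25.26
0.46 [-61.8  -0.4 234.2] [-3.8 -4.7  3.7] 0.465 0.0249 25.62
0.52 [-50.8  -0.5 242.7] [-4.  -4.4  3.1] 0.525 0.0249 25.98
0.58 [-39.3  -0.5 250.6] [-3.2 -4.7  2.9] 0.585 0.025 26.33
0.64 [-27.3  -0.5 257.7] [-3.4 -4.7  2.3] 0.645 0.025 26.69
0.7 [-14.9  -0.6 264.2] [-2.  -4.9  1.7] 0.706 0.025 27.05
0.76 [ -2.2  -0.7 269.8] [-2.2 -4.8  1.7] 0.766 0.0248 27.41
0.79 [  3.9  -0.7 272.2] [-3.5 -4.7  2. ] 0.794 0.0256 27.69
```

View pics/s3.png

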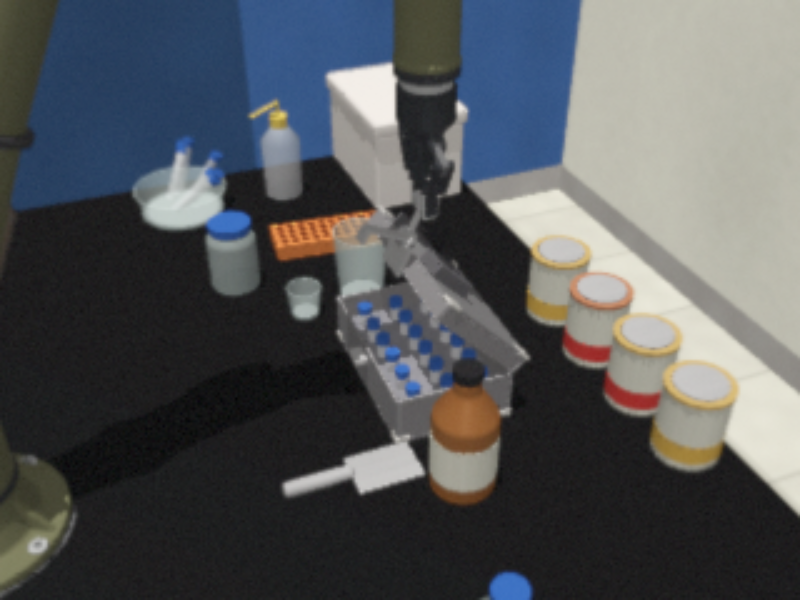

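The lid is up at about 45° and the fingers still hold the grip near (430,195). The bottle, beakers and spatula are unmoved. I'll let go, retreat straight up and verify.

```bash
python3 - <<'E'
from h import *
ctrl.ungrasp()
ctrl.movel(cf(4,0,380),max_speed=.12)
ctrl.movep(cf(-160,0,400),Q)
im,d,i=wrist();cv2.imwrite("pics/w4.png",im)
s=get_state();print(s["time"],s["contact_force"].round(2))
v,u=np.mgrid[0:384,0:512];uv=np.c_[u.ravel(),v.ravel()]
for n,dd,ii in(("wrist",d,i),("scene",)+(vision.grab_frame("scene")[1],None),("side",)+(vision.grab_frame("side")[1],None)):
    w=uv[dd.ravel()>0];P=RZ.inv().apply(pts(n,w,dd,ii)-O)*1000
    k=(abs(P[:,1])<130)&(P[:,0]>-60)&(P[:,0]<150)&(P[:,2]>80)&(P[:,2]<330);P=P[k]
    # lid frame at 45deg nominal
    X=P-[85,0,75];best=[]
    for t in np.arange(.6,1.0,.01):
        lz=X[:,0]*np.sin(t)+X[:,2]*np.cos(t);best.append((np.sum(abs(lz-30)<2),t))
    n_,t=max(best);lx=X[:,0]*np.cos(t)-X[:,2]*np.sin(t)+85;lz=X[:,0]*np.sin(t)+X[:,2]*np.cos(t)+75
    k=(lz>138)&(lz<156)&(lx>-70)&(lx<-20);g=(lz>155)&(lz<190)&(lx<-95)&(abs(P[:,1])<20)
    print(n,"lid",t,n_,"tab",k.sum(),np.median(np.c_[lx,P[:,1],lz][k],0).round(1),"grip",g.sum(),np.median(np.c_[lx,P[:,1],lz][g],0).round(1))
E
```

```text
30.1667 [-0.5  -0.31 -1.01]
wrist lid 0.7900000000000001 1040 tab 101 [-59.1  26.5 145.1] grip 674 [-136.     0.9  170.7]
scene lid 0.7900000000000001 3400 tab 70 [-46.4  23.5 150.1] grip 157 [-127.7   -4.   177.3]
side lid 0.7900000000000001 288 tab 33 [-51.5  22.1 145. ] grip 80 [-132.   -10.6  170.6]
```

View pics/w4.png

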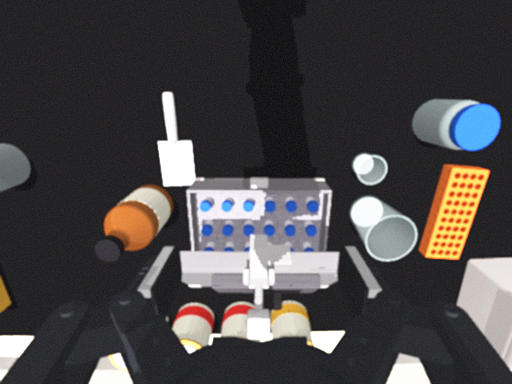

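The final view shows the lid open at 0.79 rad, the latch up with its grip at (258,322), the gripper clear, and every bystander in place. Handing in.

```bash
python3 -c "
from h import *
print(ticket.close_job())"
```

```text
the job is handed in; nothing more can be done
None
```

The case is open and the job is handed in: the tab is against its end stop, the latch is fully up, the lid stays at about 45°, and the gripper is clear with nothing around it disturbed (about 30 s of the 56 s used).

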